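# Load the spring scale to its 700 g mark

### The arm

A 6-joint arm with a two-finger parallel gripper is mounted at the origin on the work surface; the furniture and walls round the work are solid. World frame = base frame: x ahead of the robot, y to its left, z up, the work surface at z = 0. Lengths are in m, angles in rad, forces in N, time in s.
With the tool pointing down it reaches from about 0.275 to 0.825 m from the base axis. Payload 4.9 kg.
Tool frame: the origin (TCP) lies midway between the tips of the shut fingers; the grasp point (between the pads) lies 19 mm behind it (bot.grip_depth is the distance from the TCP to the grasp point, in m); y points along the fingers, x is the direction in which the jaws open and shut, and the axes are right-handed (so a half turn about y gives the same grasp; the last joint's range is limited). The gripper opens to 85 mm and grips with 20 to 120 N. Pads are 22 mm wide; open, the fingers measure 114 mm over their backs; the gripper's body (76 mm by 85 mm) begins 54 mm behind the grasp point. The pads swing forward as they close: fully open they stand 13 mm farther back than shut.
Start: joints at [1.14, 0.326, -0.193, 1.052, 0, 1.437], TCP at [0.161, 0.526, 0.207] pointing down, gripper open.
Joint ranges: [-2.65, 2.65], [-0.97, 1.79], [-1.3, 1.35], [-1.93, 2.1], [-1.47, 1.37], [-3.14, 3.14]. Speed limits (rad/s): [2.57, 2.57, 3.14, 3.14, 3.14, 3.14].

### API

Orientations are given as a unit quaternion [w, x, y, z].
In Python, from cell import bot gives the robot as it stands. Calls block until the motion is done:
- bot.move_pose(position, orientation): joint-space move of the TCP to a pose.
- bot.move_linear(position, speed=0.15, rotation=None, until_force=None): straight line of the TCP; rotation=None keeps the orientation; speed is the mean speed in m/s. With until_force (N) it stops when the force on the tool has changed by that much, and returns True; else False.
- bot.goto_joints(angles): joint-space move.
- bot.set_gripper(opening, grasp_force=None): opening from 0.0 (shut) to 1.0 (fully open); grasp_force is the grip in N (None keeps the last); returns when the fingers have stopped.
- bot.wait(seconds).
- bot.solve_ik(position, orientation): joint angles nearest the present ones, or None.
- bot.camera(name): name is "scene" or "top" or "wrist"; returns the picture (384x512x3 uint8, red, green, blue); there is no depth.
- bot.calibration(name): a dict with "mtx" (3x3 intrinsics, pixels), "extrinsics" (4x4, takes a point from world to camera coordinates); the wrist camera has in their place "hand_eye" (4x4, takes a point from camera to tool coordinates, whose origin is the TCP and whose axes are the tool frame's). Camera axes: x right, y down, z forward; pixel columns grow to the right and rows downward; lengths in m; the calibration is good to about 2 mm. A picture is of the moment at which its call begins: read the wrist's pose just before it. calibration takes no time and is no camera call.
A pose or a line that the arm cannot do raises bot.PlanningError and nothing moves.
- bot.close_job(): hands the job in, once; it reports no verdict.
Trained networks look in the newest picture that a camera, given by its name, has taken for a name from the list of things; names that differ only in an ending like _2 or _b are one class to them, and where a whole thing is asked for, a point or a joint stands for the part that bears it (a point fixed in the world has none). Each returns a list of dicts, best first, with "confidence" (0 to 1); they miss things now and then, are a little off and sometimes report something else, mostly with a low value. They report only what shows in the picture. A call takes as long as a camera call. They do not tell look-alikes from the thing itself.
- bot.search_frame(camera, thing): "bbox" ([left, top, width, height] in pixels, round what is visible of it).
Readings, each from a call of its own:
- bot.read_clock(): time.
- bot.read_joint_positions(): joint angles.
- bot.read_joint_vel(): joint speeds.
- bot.read_joint_efforts(): joint torques, N m.
- bot.read_position(): TCP position.
- bot.read_tool_rot(): TCP orientation.
- bot.read_ft_force(): force on the tool from outside, world axes, zero at the start.
- bot.read_moment(): the same for the moment, N m.
- bot.read_gripper_width(): opening from 0.0 (shut) to 1.0 (fully open).
Only numpy, scipy, OpenCV 4.12 (cv2) and the standard library are available. Lean on these libraries where they do the work, as an engineer would, in place of code of your own. Each camera call takes 0.05 s, during which the arm holds its last target. There are 200 camera calls.

### The job

Check the blue spring scale at 700 g: of the three knobbed check weights on the bench (large grey one 500 g, bigger brass-coloured one 200 g, smaller brass-coloured one 100 g), set on its pan those that bring the red pointer into the green band. Set them down gently, upright and side by side, directly on the pan, and let go.

Things in the scene. Friction and masses are not known exactly. Their poses are not given: they have to be found in the camera images.
- weight_grey: Large light-grey check weight, 500 g, standing upright: round body 47 mm in diameter and 43 mm high, narrow neck, knob 29 mm in diameter on top; 60 mm high in all. Origin: centre of its underside; z up along its axis. Easily gripped across the body.
- weight_brass: Brass-coloured (pale yellow) check weight, 200 g, standing upright: round body 38 mm in diameter and 35 mm high, knob 24 mm in diameter on top; 50 mm high in all. Origin: centre of its underside; z up along its axis. A similar but smaller brass-coloured weight (29 mm in diameter, 38 mm high, 100 g, not listed) stands near by, at least 95 mm away from centre to centre.
- pan_center (a point): Centre of the flat upper face of the round steel pan of the spring scale; z up, x points from the scale's graduated front to its back. The flat is 136 mm across, with a rim 4 mm high round it. Empty, the pan's face is 164 mm above the bench; it sinks as it is loaded. Below it is a blue housing, 130 mm (x) by 150 mm (y), 100 mm high, that does not move. There is room for the two bigger weights side by side, for instance 33 mm either side of the centre along y.
- pan (a joint): How far the pan and the red pointer fixed to it have sunk, m: 0 empty, 0.06 mm for each gram (stiffness 163.5 N/m, well damped), so 0.042 at 700 g; the stop is at 0.065. The red pointer runs down a white plate with ticks every 100 g on the scale's front; the green band, 10 mm high, is centred on 700 g.
There are look-alikes about, which are no part of the job. What is shaped like the weight_brass but orange or purple is not meant.

How it is judged:
At the end, for the whole second after the job is handed in: The pan rests 38 to 46 mm down (pointer in the green band), with the large grey weight and the bigger brass-coloured weight standing upright within 10 degrees on the pan's flat face, everything at rest (value of joint pan between 0.038 and 0.046 m and velocity of joint pan between -0.01 and 0.01 m/s and angle between each of weight_grey, weight_brass's own z axis and vertical below 0.17 rad and horizontal distance between each of weight_grey, weight_brass and pan_center below 0.072 m and z of weight_grey in the frame of pan_center between -0.005 and 0.008 m and z of weight_brass in the frame of pan_center between -0.005 and 0.008 m and linear speed of each of weight_grey, weight_brass below 0.02 m/s); the robot touches nothing.
It fails at once if a weight is dropped (it falls free of the fingers, faster than 0.7 m/s, as from 25 mm or more) ((linear speed of weight_grey above 0.7 m/s and contact force between weight_grey and the fingers below 0.1 N) or (linear speed of weight_brass above 0.7 m/s and contact force between weight_brass and the fingers below 0.1 N)).
It also fails if it takes over 56 s, if anything falls off the work surface, if the arm or the gripper's body presses on something with over 40 N, if the wrist force passes 120 N, or if a joint passes its speed limit or range.

## Working session

There is one attempt and no reset: what is moved stays moved. The work goes in short steps, each a Python script; the robot and the scene stay as the last script left them, time stands still between calls to the robot, and variables do not carry over. Pictures are saved under pics/ and viewed, about 8 in all and at most 12, crops included, and the job is handed in when it is done.

```bash
mkdir -p pics
cat > h.py <<'E'
import numpy as np, cv2
from cell import bot
def save(n,f,crop=None,s=1):
    im=bot.camera(n)
    if crop: l,t,w,h=crop; im=im[t:t+h,l:l+w]
    cv2.imwrite(f,cv2.resize(im[:,:,::-1],None,fx=s,fy=s,interpolation=cv2.INTER_CUBIC))
def ray(n,px):
    c=bot.calibration(n); E=np.array(c["extrinsics"]); R,t=E[:3,:3],E[:3,3]
    return -R.T@t, R.T@np.linalg.inv(np.array(c["mtx"]))@np.array([*px,1.])
def atz(n,px,z):
    o,d=ray(n,px); return o+d*(z-o[2])/d[2]
def proj(n,p):
    c=bot.calibration(n); q=np.array(c["mtx"])@(np.array(c["extrinsics"])@np.array([*p,1.]))[:3]; return q[:2]/q[2]
E
python3 - <<'E'
from h import *
np.set_printoptions(precision=3,suppress=True)
save("top","pics/top.png",s=1.5); save("scene","pics/scene.png",s=1.5)
for n in("top","scene"):
    print(n,ray(n,(256,192)))
    for t in("weight_grey","weight_brass","pan_center"):
        for d in bot.search_frame(n,t): print(n,t,np.round(d["bbox"]),round(d["confidence"],2))
print(bot.read_clock(),bot.read_tool_rot())
E
```

```text
top (array([ 0.407, -0.007,  0.998]), array([ 0.116, -0.016, -0.993]))
top weight_grey [308. 143.  27.  20.] 0.62
top weight_grey [132. 162.  66.  64.] 0.35
top weight_brass [295. 235.  18.  17.] 0.56
top weight_brass [251. 217.  18.  13.] 0.53
top weight_brass [283. 204.  14.  14.] 0.43
top pan_center [130. 162.  69.  68.] 0.77
scene (array([ 0.032, -0.334,  0.783]), array([ 0.54 ,  0.374, -0.754]))
scene weight_grey [343. 202.  20.  33.] 0.73
scene weight_brass [239. 236.  20.  22.] 0.84
scene weight_brass [281. 242.  16.  20.] 0.74
scene weight_brass [272. 277.  19.  23.] 0.6
scene pan_center [146. 127.  71.  49.] 0.66
0.4 [-0.568  0.568  0.421 -0.421]
```

View pics/top.png

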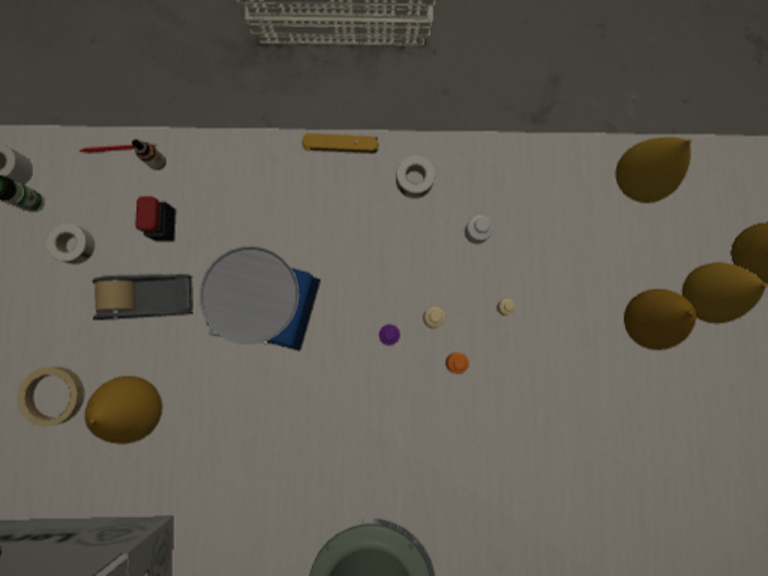

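View pics/scene.png

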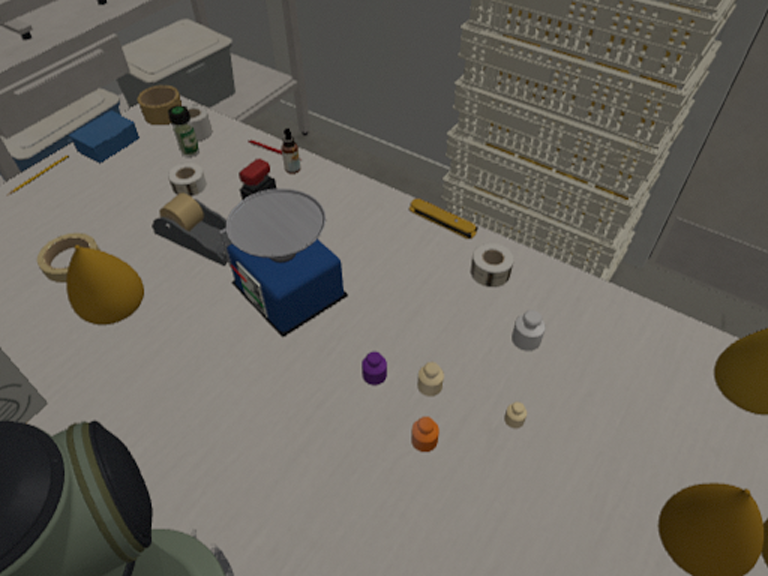

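Top view (picture px): big brass (434,317), small brass (507,307), grey (480,228), pan (250,295), and the look-alikes purple (389,334) and orange (457,363). In full-resolution px the brass I want is about (289,211). I'll measure by colour segmentation in both cameras and check one close crop.

Run:
```python
from h import *
np.set_printoptions(precision=3,suppress=True)
from scipy.optimize import least_squares
T={"grey":((320,152),(353,219),.030,.047),"brass":((289,211),(287,252),.025,.038),"small":((338,205),(344,276),.019,.029),"purple":((259,223),(250,246),.025,.038),"orange":((305,242),(283,289),.025,.038)}
ims={n:bot.camera(n) for n in("top","scene")}
for k,(a,b,h,d) in T.items():
    res={}
    for n,p in(("top",a),("scene",b)):
        im=ims[n].astype(float); x,y=p; r=19
        w=cv2.GaussianBlur(im,(0,0),.6)[y-r:y+r+1,x-r:x+r+1]
        bg=np.median(w.reshape(-1,3),0); 
        m=np.uint8(np.abs(w-bg).sum(2)>(30))
        N,L,S,C=cv2.connectedComponentsWithStats(m)
        j=1+np.argmin(np.hypot(*(C[1:]-r).T)-S[1:,4]*.02)
        res[n]=C[j]+[x-r,y-r]; print(k,n,res[n],S[j])
    f=lambda p:np.r_[proj("top",p)-res["top"],proj("scene",p)-res["scene"]]
    s=least_squares(f,[.5,0,.03]); print(k,s.x,"res",s.fun, "topz",atz("top",res["top"],h*.6),"scenez",atz("scene",res["scene"],h*.5))
# pan ellipse: rim z~.168
for n,c in(("top",(166.5,197)),("scene",(184,148.5))): print("pan",n,atz(n,c,.167),[atz(n,(c[0]+e,c[1]),.167)for e in(-33,33)])
a=cv2.resize(ims["top"][130:265,130:360],None,fx=3,fy=3,interpolation=2)
cv2.imwrite("pics/crop.png",a[:,:,::-1])
```

```text
grey top [319.385 153.115] [15 16  9  7 26]
grey scene [351.224 223.609] [  7   9  22  26 335]
grey [ 0.632 -0.198  0.01 ] res [-0.365  0.253  0.375 -0.068] topz [ 0.631 -0.197  0.018] scenez [ 0.627 -0.198  0.015]
brass top [288.283 211.711] [ 11  13  15  15 166]
brass scene [286.358 253.322] [ 10   9  18  23 332]
brass [ 0.47  -0.112  0.012] res [ 0.471 -0.369 -0.493  0.065] topz [ 0.469 -0.111  0.015] scenez [ 0.471 -0.113  0.013]
small top [336.111 204.593] [ 11  13  13  12 108]
small scene [343.099 276.995] [ 11  11  15  18 212]
small [ 0.49  -0.245  0.008] res [ 0.504 -0.36  -0.481  0.081] topz [ 0.489 -0.242  0.011] scenez [ 0.49  -0.246  0.009]
purple top [259.079 222.862] [ 12  11  15  16 189]
purple scene [249.226 245.549] [ 10   7  18  24 359]
purple [ 0.439 -0.032  0.015] res [ 0.235 -0.196 -0.258  0.027] topz [ 0.438 -0.031  0.015] scenez [ 0.441 -0.031  0.012]
orange top [304.224 241.695] [ 10  11  17  16 210]
orange scene [282.944 289.419] [ 10   7  19  25 394]
orange [ 0.389 -0.154  0.015] res [ 0.295 -0.234 -0.293  0.037] topz [ 0.388 -0.153  0.015] scenez [ 0.39  -0.154  0.012]
pan top [0.492 0.184 0.167] [array([0.491, 0.259, 0.167]), array([0.492, 0.109, 0.167])]
pan scene [0.49  0.18  0.167] [array([0.448, 0.242, 0.167]), array([0.532, 0.118, 0.167])]
```

View pics/crop.png

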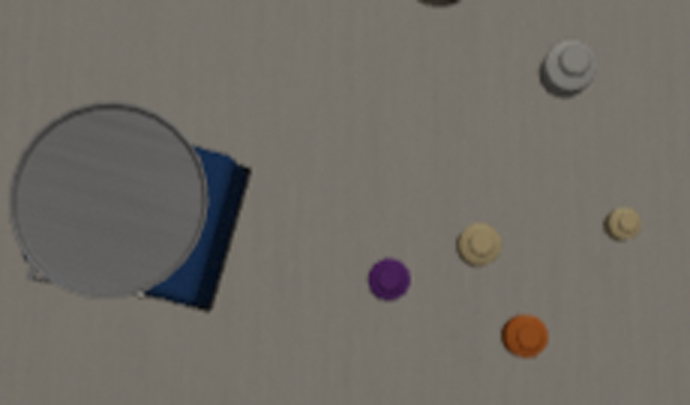

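The crop shows the bigger pale brass at crop px (479,244) and the smaller one at (623,223). The grey is at (569,68), and purple (389,279) and orange (526,336) are rejected. The sizes agree with the description. Next is a hover over the brass with a wrist check.

```bash
cat >> h.py <<'E'
from scipy.spatial.transform import Rotation as Ro
def q(yaw):
    c,s=np.cos(yaw),np.sin(yaw)
    x,y,z,w=Ro.from_matrix(np.array([[c,s,0],[s,-c,0],[0,0,-1.]])).as_quat(); return [w,x,y,z]
def wray(px,pos,quat):
    c=bot.calibration("wrist"); H=np.array(c["hand_eye"]); R=Ro.from_quat([*quat[1:],quat[0]]).as_matrix()
    o=R@H[:3,3]+pos; d=R@H[:3,:3]@np.linalg.inv(np.array(c["mtx"]))@np.array([*px,1.]); return o,d
def watz(px,z,pos,quat):
    o,d=wray(px,pos,quat); return o+d*(z-o[2])/d[2]
def wproj(p,pos,quat):
    c=bot.calibration("wrist"); H=np.array(c["hand_eye"]); R=Ro.from_quat([*quat[1:],quat[0]]).as_matrix()
    v=np.array(c["mtx"])@(H[:3,:3].T@(R.T@(np.array(p)-pos)-H[:3,3])); return v[:2]/v[2]
def look(f):
    pos,quat=np.array(bot.read_position()),np.array(bot.read_tool_rot()); save("wrist",f); return pos,quat
E
python3 - <<'E'
from h import *
np.set_printoptions(precision=3,suppress=True)
for y in(-.25,np.pi-.25):
  print(y,[bot.solve_ik(p,q(y)) for p in([.469,-.112,.2],[.629,-.198,.2],[.491,.182,.3])])
p=bot.read_position(); bot.move_linear([p[0],p[1],.30],speed=.3)
s=[bot.solve_ik([.44,-.112,.24],q(y)) for y in(-.25,np.pi-.25)]
yaw=-.25 if s[1] is None or (s[0] is not None and abs(s[0][5])<abs(s[1][5])) else np.pi-.25
bot.move_pose([.469,-.112,.24],q(yaw)); print("yaw",yaw,bot.calibration("wrist")["hand_eye"])
pos,quat=look("pics/w1.png")
print(pos,quat,bot.read_clock())
for n,pt in dict(brass=(.469,-.112,.05),grey=(.629,-.198,.06),purple=(.439,-.032,.05),orange=(.389,-.154,.05)).items(): print(n,wproj(pt,pos,quat))
for t in("weight_brass","weight_grey"):
  for d in bot.search_frame("wrist",t): print(t,d)
E
```

```text
-0.25 [array([ 0.232,  1.121,  0.006,  2.027, -1.089, -3.142]), None, None]
2.891592653589793 [array([-0.964,  1.111, -0.023,  2.008,  0.857, -3.142]), None, array([-0.491,  0.794, -0.496,  1.851,  1.33 , -3.142])]
yaw 2.891592653589793 [[ 1.    -0.    -0.    -0.   ]
 [ 0.    -0.32   0.948 -0.168]
 [-0.    -0.948 -0.32   0.083]
 [ 0.     0.     0.     1.   ]]
[ 0.469 -0.112  0.24 ] [ 0.     0.124  0.992 -0.   ] 4.8
brass [ 254.12  -172.823]
grey [-342.878 -256.052]
purple [328.372 -80.202]
orange [ 546.32  -400.343]
```

View pics/w1.png

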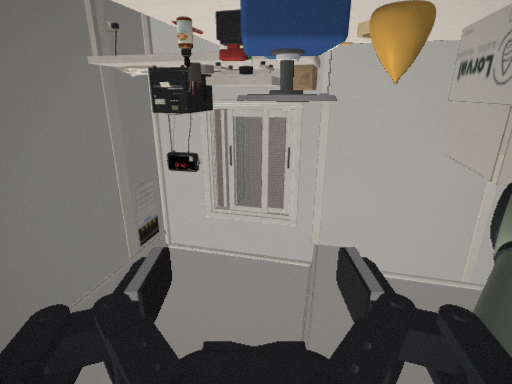

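The wrist picture shows the room the wrong way up: the tool's approach axis is +y ("along the fingers"), not z. I'll fix the quaternion helper, raise the arm and re-hover.

```bash
cat >> h.py <<'E'
def q(yaw):
    c,s=np.cos(yaw),np.sin(yaw)
    x,y,z,w=Ro.from_matrix(np.array([[c,0,-s],[s,0,c],[0,-1.,0]])).as_quat(); return [w,x,y,z]
E
python3 - <<'E'
from h import *
np.set_printoptions(precision=3,suppress=True)
bot.move_linear([.469,-.112,.30],speed=.2)
S={y:[bot.solve_ik(p,q(y)) for p in([.469,-.112,.009],[.629,-.198,.009],[.491,.182,.14],[.491,.182,.3])] for y in(-.25,np.pi-.25)}
for y in S: print(y,S[y])
yaw=min(S,key=lambda y:99 if any(a is None for a in S[y]) else max(abs(a[5]) for a in S[y]))
bot.move_pose([.469,-.112,.20],q(yaw)); print("yaw",yaw)
pos,quat=look("pics/w2.png")
print(pos,quat,bot.read_clock())
for n,pt in dict(brass=(.469,-.112,.05),grey=(.629,-.198,.06),purple=(.439,-.032,.05),orange=(.389,-.154,.05)).items(): print(n,wproj(pt,pos,quat))
for t in("weight_brass","weight_grey"):
  for d in bot.search_frame("wrist",t): print(t,d)
E
```

```text
Traceback (most recent call last):
cell.PlanningError: the arm cannot follow that straight line within its joint ranges
```

Run:
```python
from h import *
np.set_printoptions(precision=3,suppress=True)
S={y:[bot.solve_ik(p,q(y)) for p in([.469,-.112,.009],[.629,-.198,.009],[.491,.182,.14],[.491,.182,.3])] for y in(-.25,np.pi-.25)}
for y in S: print(y,S[y])
yaw=min(S,key=lambda y:99 if any(a is None for a in S[y]) else max(abs(a[5]) for a in S[y]))
bot.move_pose([.469,-.112,.28],q(yaw)); print("yaw",yaw)
bot.move_linear([.469,-.112,.20],speed=.2)
pos,quat=look("pics/w2.png")
print(pos,quat,bot.read_clock())
for n,pt in dict(brass=(.469,-.112,.05),grey=(.629,-.198,.06),purple=(.439,-.032,.05),orange=(.389,-.154,.05)).items(): print(n,wproj(pt,pos,quat))
for t in("weight_brass","weight_grey"):
  for d in bot.search_frame("wrist",t): print(t,d)
```

```text
-0.25 [array([-0.388,  0.443, -0.615,  0.513,  0.   ,  1.433]), array([-0.417,  0.7  , -0.113,  0.758,  0.   ,  1.404]), array([ 0.214,  0.334, -0.364,  0.872,  0.   ,  2.035]), array([ 0.214,  0.232, -0.084,  1.255,  0.   ,  2.035])]
2.891592653589793 [array([-0.388,  0.443, -0.615,  0.513,  0.   , -1.708]), array([-0.417,  0.7  , -0.113,  0.758,  0.   , -1.738]), array([ 0.214,  0.334, -0.364,  0.872,  0.   , -1.107]), array([ 0.214,  0.232, -0.084,  1.255,  0.   , -1.107])]
yaw 2.891592653589793
[ 0.469 -0.112  0.199] [-0.089  0.088  0.702 -0.701] 6.7917
brass [253.152 171.347]
grey [ 83.534 133.392]
purple [293.985 227.863]
orange [316.615 115.738]
weight_brass {'bbox': [237.2, 145.6, 29.2, 34.3], 'confidence': 0.89}
weight_brass {'bbox': [275.5, 196.2, 33.2, 36.7], 'confidence': 0.84}
weight_brass {'bbox': [293.4, 96.4, 36.4, 30.8], 'confidence': 0.71}
weight_grey {'bbox': [71.5, 108.5, 53.0, 43.5], 'confidence': 0.72}
```

View pics/w2.png

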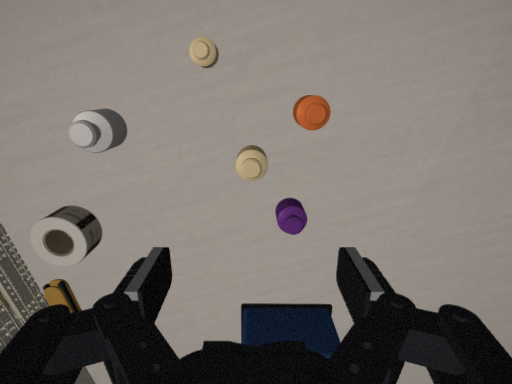

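The wrist view shows the brass knob at (252,168) and the grey knob at (84,131), both within 3 px of the prediction. The network box (237,146,29,34) matches the bigger brass. Now picking the brass.

```bash
cat >> h.py <<'E'
YAW=np.pi-.25; PC=np.array([.491,.182]); U=np.array([.247,.969])
def pick(xy,pz,op):
    bot.set_gripper(op,grasp_force=30)
    bot.move_linear([*xy,.10],speed=.15)
    print("hit",bot.move_linear([*xy,pz],speed=.06,until_force=12))
    w0=bot.read_gripper_width(); f0=bot.read_ft_force(); bot.set_gripper(0.,grasp_force=40)
    p=bot.read_position(); print("tcp",p,"w",w0,bot.read_gripper_width())
    bot.move_linear([p[0],p[1],.12],speed=.1); bot.wait(.2)
    print("w",bot.read_gripper_width(),"dF",np.subtract(bot.read_ft_force(),f0),bot.read_clock()); return p[2]
E
python3 - <<'E'
from h import *
np.set_printoptions(precision=3,suppress=True)
for n,px,z in(("brass",(251.5,168),.05),("grey",(84,131),.06)): print(n,watz(px,z,np.array(bot.read_position()),np.array(bot.read_tool_rot())))
print(pick([.469,-.1135],.004,.8))
E
```

```text
brass [ 0.472 -0.116  0.05 ]
grey [ 0.631 -0.201  0.06 ]
hit False
tcp [ 0.47  -0.114  0.005] w 0.7963119076946937 0.3920006849872145
w 0.3872482122823847 dF [ 0.333  0.29  -1.336] 11.7167
0.004571275773388707
```

```bash
cat >> h.py <<'E'
def place(off,pz,zb,hover,op):
    xy=PC+off*U; p=bot.read_position()
    bot.move_linear([p[0],p[1],hover],speed=.25)
    bot.move_linear([*xy,hover],speed=.25); bot.wait(.2); f0=np.array(bot.read_ft_force())
    bot.move_linear([*xy,pz+.18],speed=.12)
    for z in(.172,.166,.160,zb+.004,zb):
        if z+pz<bot.read_position()[2]: bot.move_linear([*xy,pz+z],speed=.03); print(z,(np.array(bot.read_ft_force())-f0)[2].round(2))
    bot.wait(.3); print("loaded",(np.array(bot.read_ft_force())-f0).round(2),bot.read_gripper_width())
    bot.set_gripper(op); bot.wait(.3)
    p=bot.read_position(); bot.move_linear([p[0],p[1],hover],speed=.15); print(bot.read_clock())
E
python3 - <<'E'
from h import *
place(.033,.0046,.153,.29,.6)
pos,quat=look("pics/w3.png")
save("scene","pics/s3.png",(130,100,120,130),4)
for o in(.033,-.033): print(wproj([*(PC+o*U),.202],pos,quat))
E
```

```text
0.172 -0.36
0.166 0.35
0.16 0.3
0.157 0.2
0.153 0.72
loaded [-0.29  0.07  1.62] 0.3903978765255677
18.8417
[253.18648797 188.60915355]
[253.09650507 114.52899219]
```

View pics/w3.png

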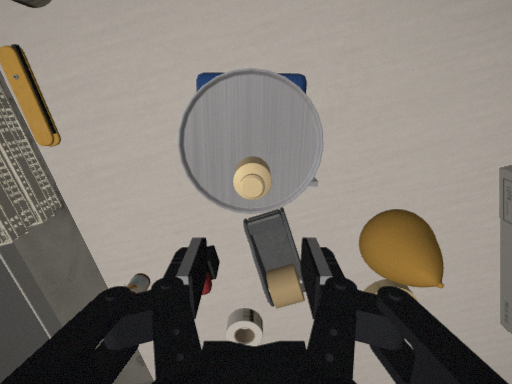

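View pics/s3.png

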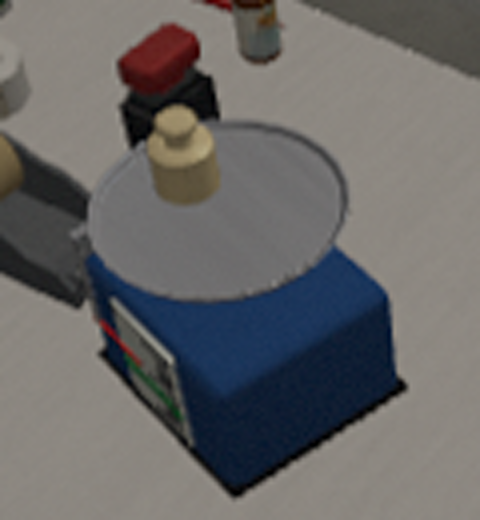

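The brass stands upright on the pan: knob at (252,187) against a predicted (253,189), and the pan rim is centred at (251,141). Now the grey one.

Run:
```python
from h import *
bot.move_pose([.63,-.199,.22],q(YAW))
pz=pick([.630,-.199],.006,.9); print(pz)
place(-.033,pz,.124,.29,.75)
pos,quat=look("pics/w4.png")
save("scene","pics/s4.png",(130,100,120,130),4)
```

```text
hit False
tcp [ 0.63100367 -0.19940349  0.00707477] w 0.9013362504766238 0.4978321606339204
w 0.4985736180864955 dF [ 0.20782198 -0.12350505 -2.9520353 ] 25.5167
0.0070747715950752535
0.172 -0.44
0.166 -0.64
0.16 -0.68
0.128 3.34
0.124 3.87
loaded [ 1.45 -3.08  4.52] 0.4984999630797048
33.9917
```

View pics/s4.png

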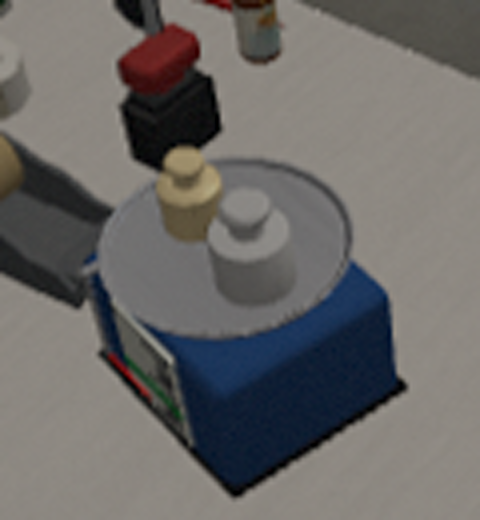

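View pics/w4.png

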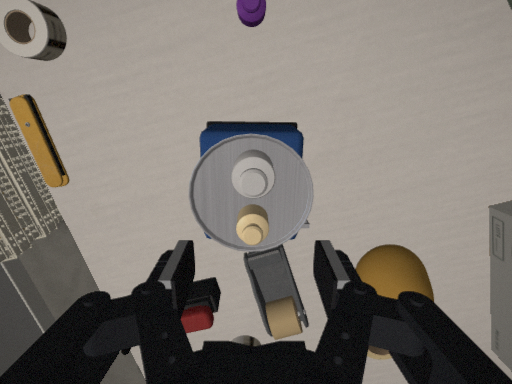

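Both weights stand upright on the pan. I'll check the pointer depth numerically (knob drop) and in one close-up.

Run:
```python
from h import *
np.set_printoptions(precision=2,suppress=True)
b=[*(PC+.033*U)]
for d in(.012,.036,.042,.048): print(d,(proj("scene",[*b,.214-d])-[130,100])*4, (proj("scene",[*PC,.168-d])-[130,100])*4)
print(bot.read_clock(), bot.read_position(), bot.read_gripper_width())
save("scene","pics/s5.png",(145,160,50,60),10)
```

```text
0.012 [171.44 114.77] [217.   205.55]
0.036 [178.37 147.51] [222.88 235.81]
0.042 [180.06 155.48] [224.32 243.19]
0.048 [181.73 163.38] [225.74 250.49]
34.0917 [0.48 0.15 0.29] 0.7503399479952403
```

View pics/s5.png

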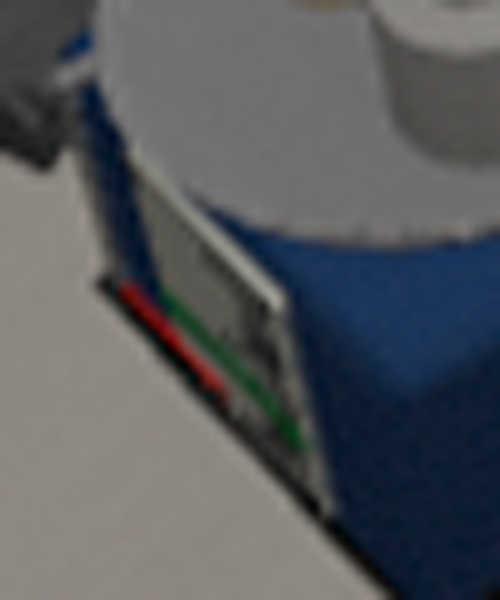

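```bash
python3 -c "
from cell import bot
bot.wait(.5); print(bot.read_clock()); bot.close_job()"
```

```text
34.6417
the job is handed in; nothing more can be done
```

I set the 200 g brass weight and then the 500 g grey weight side by side on the pan, let go and raised the arm clear. I handed the job in at 34.6 s; it reports no verdict.

**Checks that agreed:**
- The last scene and wrist pictures show both weights upright on the flat of the pan.
- Between the two placings the brass knob fell 40 px in the picture, against about 41 px expected for 30 mm. The rim fell 37 px, against about 38 px expected. This puts the pan about 42 mm down, within roughly 1 mm.

**Checks that were unclear or off:**
- The red pointer overlaps only the lower part of the green band in the scene camera. I put this down to parallax, because the pointer stands in front of the plate and the camera looks down at it; I did not check it head-on.
- While lowering the grey weight I read a sideways force of about 3 N, which I did not explain. Both weights still stood well afterwards.
- My first hover had the tool pointing sideways, because I took the wrong approach axis. Nothing was touched, and I corrected it before the first grasp.

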